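# Show a helper what to put away, and where

### The job

Show a helper what is still to be put away: point straight down at the pivot of the one pair of purple scissors that was left open, with the fingertips a few centimetres above it, and stay there for two seconds; then point in the same way at the middle of the empty tray, fingertips a few centimetres above its rim, for two seconds. Point at no other scissors or tray, travelling well above them, and touch or move nothing; finish with the hand drawn up, the fingertips at least 25 cm above the table.

Things in the scene. Friction and masses are not known exactly. Their poses are not given: they have to be found in the camera images.
- open_scissors: A pair of small craft scissors with purple handles, 57 x 141 x 10 mm when closed, lying flat on the table, the only one of the three that was left open. The frame is that of the lower half; the upper half is swung out about the pivot, so that the blades make a V. Loose. The origin lies under the middle of its length, on the table; the blades point along -y, the handle bows along +y, z is up. The pivot lies at (1, -7, 9) mm in this frame.
- open_scissors_pivot (a point): The pivot of the open scissors, where the blades cross: its top, 9 mm above the table.
- open_scissors_half (a joint): How far the open scissors stand open: 0 closed, 0.66 rad wide open; it starts between 0.52 and 0.65 and turns freely, so that a light touch moves it.
- closed_scissors_1: A pair of small craft scissors with purple handles, 57 x 141 x 10 mm when closed, lying flat on the table, closed. Loose. The origin lies under the middle of its length, on the table; the blades point along -y, the handle bows along +y, z is up. The pivot lies at (1, -7, 9) mm in this frame.
- closed_scissors_1_pivot (a point): The pivot of closed pair 1, where the blades cross: its top, 9 mm above the table.
- closed_scissors_2: A pair of small craft scissors with purple handles, 57 x 141 x 10 mm when closed, lying flat on the table, closed. Loose. The origin lies under the middle of its length, on the table; the blades point along -y, the handle bows along +y, z is up. The pivot lies at (1, -7, 9) mm in this frame.
- closed_scissors_2_pivot (a point): The pivot of closed pair 2, where the blades cross: its top, 9 mm above the table.
- empty_tray: A shallow open wooden tray with a grey felt bottom, fixed to the table, 160 mm long (its x axis) x 85 mm (y) x 30 mm high, walls 4 mm, inner floor at 5 mm, with nothing in it. The three trays are equal and stand side by side. The origin is the centre of the underside, z is up. A small brass pull sticks out 8 mm on the end that faces the robot.
- empty_tray_middle (a point): The centre of the mouth of the empty tray, level with the rim, 30 mm above the table.
- mint_tray: A shallow open wooden tray with a grey felt bottom, fixed to the table, 160 mm long (its x axis) x 85 mm (y) x 30 mm high, walls 4 mm, inner floor at 5 mm, with a closed pair of mint-green scissors in it. The three trays are equal and stand side by side. The origin is the centre of the underside, z is up. A small brass pull sticks out 8 mm on the end that faces the robot.
- mint_tray_middle (a point): The centre of the mouth of the mint tray, level with the rim, 30 mm above the table.
- punch_tray: A shallow open wooden tray with a grey felt bottom, fixed to the table, 160 mm long (its x axis) x 85 mm (y) x 30 mm high, walls 4 mm, inner floor at 5 mm, with a teal-handled hole punch in it. The three trays are equal and stand side by side. The origin is the centre of the underside, z is up. A small brass pull sticks out 8 mm on the end that faces the robot.
- punch_tray_middle (a point): The centre of the mouth of the punch tray, level with the rim, 30 mm above the table.
- mint_scissors: A closed pair of mint-green scissors, 57 x 141 x 10 mm, loose in its tray. Origin under its middle.
- teal_punch: A hole punch with teal handles, 52 x 142 x 16 mm, loose in its tray. Origin under its middle.
- thread_ball: A ball of white crochet thread, 85 mm wide and 79 mm tall, loose to the left of the trays. Origin at its underside.

How it is judged (in metres and radians):
On the way, in this order (a step that is already met when the one before it is completed fails the run):
1. the fingers point at the open scissors' pivot from just above, for 1.5 s (horizontal distance between the grasp point and open_scissors_pivot below 0.02 m and height (world z) of the grasp point below 0.1 m), for 1.5 s.
2. the fingers point at the middle of the empty tray from just above, for 1.5 s (horizontal distance between the grasp point and empty_tray_middle below 0.02 m and height (world z) of the grasp point below 0.12 m), for 1.5 s.
At the end, for the whole second after the job is handed in: Grasp point over 0.22 m above the table, the open scissors still open (over 0.45 rad) and at rest, scissors, punch and thread ball within 8 mm of where it was (height (world z) of the grasp point above 0.22 m and value of joint open_scissors_half above 0.45 rad and angular speed of open_scissors below 0.1 rad/s and distance of each of open_scissors, closed_scissors_1, closed_scissors_2, mint_scissors, teal_punch, thread_ball from where it was at the start of the episode below 0.008 m); the robot touches nothing.
It fails at once if a finger or the arm touches anything (over 0.5 N) (contact force between any of the fingers, the arm and anything else above 0.5 N).
It fails at once if the hand points at a closed pair of scissors (within 20 mm in plan, below 0.10 m) ((horizontal distance between the grasp point and closed_scissors_1_pivot below 0.02 m and height (world z) of the grasp point below 0.1 m) or (horizontal distance between the grasp point and closed_scissors_2_pivot below 0.02 m and height (world z) of the grasp point below 0.1 m)).
It fails at once if the hand points at a tray that is not empty (within 20 mm in plan, below 0.12 m) ((horizontal distance between the grasp point and mint_tray_middle below 0.02 m and height (world z) of the grasp point below 0.12 m) or (horizontal distance between the grasp point and punch_tray_middle below 0.02 m and height (world z) of the grasp point below 0.12 m)).
It fails at once if scissors, punch or thread ball is moved or lifted by more than 10 mm (distance of any of open_scissors, closed_scissors_1, closed_scissors_2, mint_scissors, teal_punch, thread_ball from where it was at the start of the episode above 0.01 m).
It also fails if it takes over 48 s, if anything falls off the work surface, if the arm or the gripper's body presses on something with over 40 N, if the wrist force passes 120 N, or if a joint passes its speed limit or range.

### The arm

A 6-joint arm with a two-finger parallel gripper is mounted at the origin on a cart in front of the work surface, level with it; the furniture and walls round the work are solid. World frame = base frame: x ahead of the robot, y to its left, z up, the work surface at z = 0. Lengths are in mm, angles in degrees, forces in N, time in s.
With the tool pointing down it reaches from about 300 to 850 mm from the base axis. Payload 4.2 kg.
Tool frame: the origin (TCP) lies on the centre line of the jaws, within the pads' length; the fingertips stand env.nose_length ahead of it and the grasp point (between the pads) lies 2 mm behind it (env.nose_length is the distance from the TCP to the fingertips, in mm); z points along the fingers, y is the direction in which the jaws open and shut (so a half turn about z gives the same grasp; the last joint's range is limited). The gripper opens to 91 mm and grips with 3 to 60 N. Pads are 32 mm wide; open, the fingers measure 118 mm over their backs; the gripper's body (76 mm by 178 mm) begins 60 mm behind the grasp point.
Start: joints at [-70.245, 18.312, 89.639, -0, 72.044, -1.146], TCP at [205.142, -537.176, 230.976] pointing down, gripper open.
Joint ranges: [-177.97, 177.97], [-48.28, 115.42], [12.27, 149.76], [-77.06, 257.06], [2.81, 150.46], [-146.56, 146.56]. Speed limits (degrees/s): [147.25, 147.25, 180, 180, 180, 180].

### API

Orientations are given as [roll, pitch, yaw] about the fixed x, y, z axes, in that order (R = Rz(yaw) Ry(pitch) Rx(roll)).
In Python, from workcell import env gives the robot as it stands. The module is installed in compiled form; this text tells all that it offers.
- The arm moves only by the tool jog_arm, never from a script. Its argument "deltas" is a list that holds one entry, the list of rows, each a list of 5 numbers: the shift along the tool's x, y, z in m, then the turn about the tool's z in degrees, then the finger opening in m, from 0 to 0.0912. A call has 1 to 20 rows; each row is the pose to reach, as a shift and turn from the pose commanded when the call began, along the tool's axes at that moment; what a row does not reach only later rows make up. A row lasts 1/12 s, in which the tool goes at most 41.7 mm and 7.16 degrees, less where a joint would pass 70% of its speed; a pose out of reach is approached as far as the arm can. A call with a gripper value outside its range is refused whole. The fingers move at their own pace and stop on an object; "grip_force" is the grip in N (left out, the last holds). Time passes only in rows, so rows that repeat a pose let the fingers close. It gives the time, the measured TCP pose, the force and the opening at its end, in the units of the state.
- env.state(): the state, without advancing time (a new reading comes with each control period).
- env.grab_frame(name): name is "scene" or "top" or "wrist"; returns the picture (420x560x3 uint8, red, green, blue); there is no depth.
- env.camera_params(name): a dict with "fx", "fy", "cx", "cy" (pixels), "xyz" and "orientation" of the camera in the world. Camera axes: x right, y down, z forward; pixel columns grow to the right and rows downward; lengths in mm; the calibration is good to about 2 mm. A picture is of the moment at which its call begins: read the wrist's pose just before it. camera_params takes no time and is no camera call; for the wrist camera it gives the pose at the moment of the call.
- env.job_done(): hands the job in, once; it reports no verdict.
Trained networks look in the newest picture that a camera, given by its name, has taken for a name from the list of things; names that differ only in an ending like _2 or _b are one class to them, and where a whole thing is asked for, a point or a joint stands for the part that bears it (a point fixed in the world has none). Each returns a list of dicts, best first, with "conf" (0 to 1); they miss things now and then, are a little off and sometimes report something else, mostly with a low value. They report only what shows in the picture. A call takes as long as a camera call.
- env.look_for(camera, label): "xyz" ([x, y, z] in mm, in world coordinates, good to about 4 mm: the middle of the surface that is visible of it).
The state is a dict: "time_s": time; "qpos": joint angles; "qvel": joint speeds; "effort": joint torques, N m; "ee_pos": TCP position; "ee_rot": TCP orientation; "force": force on the tool from outside, world axes, zero at the start; "torque": the same for the moment, N m; "gripper_width": finger opening in mm.
Only numpy, scipy, OpenCV 4.12 (cv2) and the standard library are available. Lean on these libraries where they do the work, as an engineer would, in place of code of your own. Each camera call takes 0.05 s, during which the arm holds its last target.

## Working session

There is one attempt and no reset: what is moved stays moved. The work goes in short steps, Python scripts to look and compute and a tool call to move; the robot and the scene stay as the last step left them, time stands still between calls to the robot, and variables do not carry over. Pictures are saved under pics/ and viewed, and the job is handed in when it is done.

Besides the shell and the picture viewer there is one more tool, called after "Emit:" as name(argument=value, ...) on one line, values as JSON. jog_arm: Moves the arm, as the interface text tells. Its arguments: {"type":"object","properties":{"deltas":{"type":"array"},"grip_force":{"type":"number"}},"required":["deltas"]}

```bash
mkdir -p pics; python3 - <<'E'
from workcell import env
import cv2
print(env.state(), env.nose_length)
for c in ["scene","top","wrist"]:
    print(c, env.camera_params(c))
    cv2.imwrite(f"pics/{c}0.png", cv2.cvtColor(env.grab_frame(c),cv2.COLOR_RGB2BGR))
for l in ["open_scissors","closed_scissors_1","open_scissors_pivot","empty_tray","mint_tray","punch_tray","thread_ball"]:
    print(l,[(round(d["conf"],2),[round(v) for v in d["xyz"]]) for d in env.look_for("top",l)])
E
```

```text
{'time_s': 0.0, 'qpos': array([-7.02422225e+01,  1.83503206e+01,  8.97060090e+01, -1.94246896e-03,
        7.20448950e+01, -1.14625101e+00]), 'qvel': array([ 0.12711937, -0.07918171, -0.08112453,  0.07942909,  0.05703175,
       -0.02907301]), 'effort': array([-1.24298440e-03, -4.12459016e+01, -2.31975031e+01,  7.26688164e-02,
        4.58848535e-02, -1.73634344e-04]), 'ee_pos': array([ 204.98743925, -536.7049277 ,  230.13619613]), 'ee_rot': array([-1.79898759e+02, -1.78509602e-04,  2.09046288e+01]), 'force': array([0.64468754, 0.98836936, 0.97830767]), 'torque': array([-0.0012628 , -0.00163027,  0.01578276]), 'gripper_width': 91.25372133175351} 17.0
scene {'fx': 390.00182968963304, 'fy': 390.00182968963304, 'cx': 281.1283435741646, 'cy': 208.44625627306468, 'xyz': array([ 330.66215913, -593.1640501 ,  709.95903787]), 'orientation': array([-1.41638667e+02,  1.07084458e-01, -2.65277324e+01])}
top {'fx': 515.9523151148923, 'fy': 515.9523151148923, 'cx': 277.90901594388555, 'cy': 202.97959760105817, 'xyz': array([ 341.34060046, -130.07621044, 1044.53362524]), 'orientation': array([-167.13317582,   -0.20482388,  -85.00882663])}
wrist {'fx': 302.7350142640992, 'fy': 302.7350142640992, 'cx': 279.07683092487196, 'cy': 205.42603531208323, 'xyz': array([ 279.68106977, -507.55586256,  383.26064949]), 'orientation': array([ 1.63533864e+02,  8.15178383e-02, -6.90755464e+01])}
open_scissors [(0.74, [434, -294, 6]), (0.5, [620, -149, 4])]
closed_scissors_1 [(0.77, [436, 109, 9]), (0.65, [462, -83, 8])]
open_scissors_pivot [(0.75, [436, -288, 10])]
empty_tray [(0.95, [665, -25, 6])]
mint_tray [(0.75, [622, -147, 6]), (0.15, [658, -26, 6])]
punch_tray [(0.9, [641, -271, 8]), (0.72, [592, -155, 10])]
thread_ball [(0.56, [614, 109, 69])]
```

View pics/top0.png

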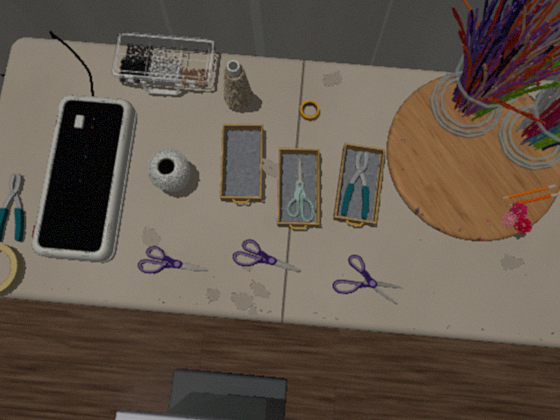

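View pics/scene0.png

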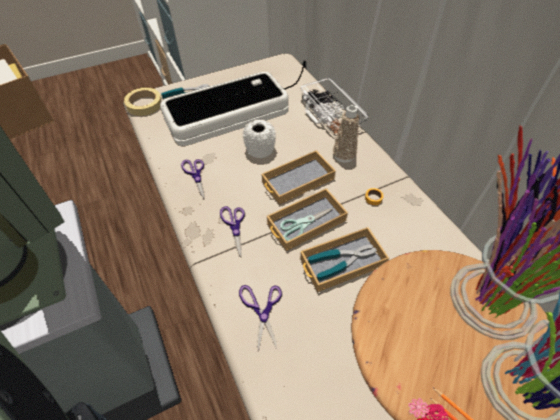

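View pics/wrist0.png

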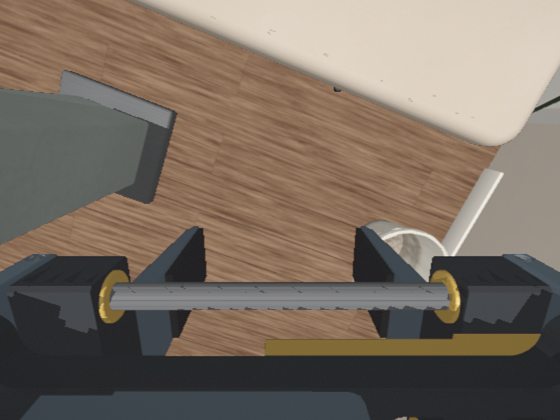

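The top view shows the open pair at about (367,283), closed pairs at (170,262) and (265,257). The empty tray is at (242,163), next to the mint tray (299,188) and the punch tray (358,185). I'll zoom in for exact pixels.

```bash
cat > h.py <<'E'
import numpy as np
from scipy.spatial.transform import Rotation as R
def px2w(p,u,v,z):
    r=R.from_euler("xyz",p["orientation"],degrees=True).as_matrix()@[(u-p["cx"])/p["fx"],(v-p["cy"])/p["fy"],1]
    return p["xyz"]+r*(z-p["xyz"][2])/r[2]
def w2px(p,X):
    c=R.from_euler("xyz",p["orientation"],degrees=True).as_matrix().T@(np.array(X)-p["xyz"])
    return c[0]/c[2]*p["fx"]+p["cx"],c[1]/c[2]*p["fy"]+p["cy"]
E
python3 - <<'E'
import cv2,numpy as np
from workcell import env
from h import *
a=cv2.imread("pics/top0.png");b=cv2.imread("pics/scene0.png")
f=lambda i,x,y,w,h,s:cv2.resize(i[y:y+h,x:x+w],None,fx=s,fy=s,interpolation=cv2.INTER_CUBIC)
A=f(a,325,245,80,65,5);B=f(b,225,275,80,80,4)[:325,:320];C=f(a,210,115,80,100,3);
c=np.zeros((625+0,720,3),np.uint8)[:600]
c[:A.shape[0],:400]=A;c[:320,400:720]=B[:320];c[325:600,:240]=C[:275]
cv2.imwrite("pics/zoom.png",c)
p=env.camera_params("top");s=env.camera_params("scene")
for n,u,v,z in [("piv",369,284,9),("tr1",222,125,30),("tr2",264,125,30),("tr3",263,202,30),("tr4",221,201,30)]:
    X=px2w(p,u,v,z);print(n,X.round(),np.round(w2px(s,X)))
E
```

```text
piv [ 429. -308.    9.] [261. 315.]
tr1 [729.  17.  30.] [315. 151.]
tr2 [736. -70.  30.] [336. 172.]
tr3 [572. -83.  30.] [276. 200.]
tr4 [567.   1.  30.] [259. 176.]
```

View pics/zoom.png

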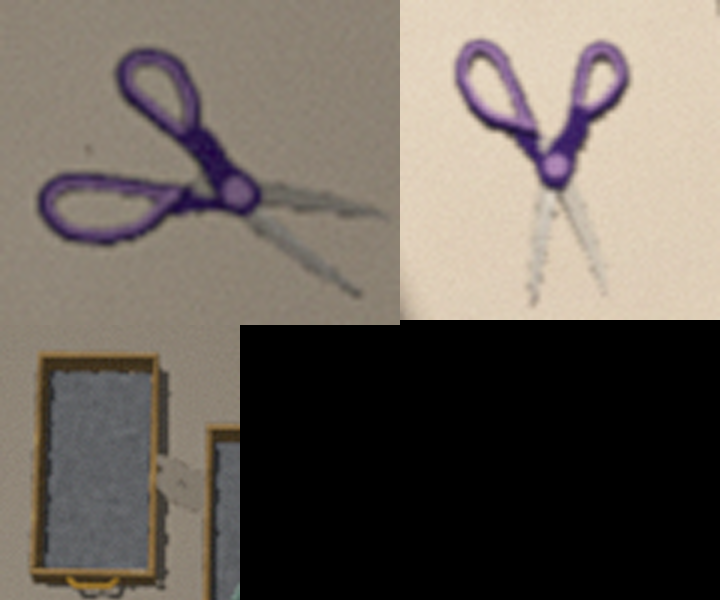

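```bash
python3 - <<'E'
import numpy as np
from workcell import env
from h import *
p=env.camera_params("top");s=env.camera_params("scene")
print(px2w(p,372,283,9),px2w(s,263.4,316.1,9))
c=[px2w(p,u,v,30) for u,v in [(223,124.5),(262.8,124.8),(262,199),(220.8,199)]]
m=np.mean(c,0);print(np.round(c),m,w2px(s,m))
for n,u,v in [("c1",175,264),("c2",268,259)]:print(n,px2w(p,u,v,9))
print(px2w(p,299,188,30),px2w(p,360,184,30))
st=env.state();Rt=R.from_euler("xyz",st["ee_rot"],degrees=True).as_matrix()
print(st["time_s"],st["ee_pos"])
for X in [np.array([424,-312.5,80]),m]:
    print(Rt.T@(X-st["ee_pos"]))
E
```

```text
[ 431.05560817 -313.8730483     9.        ] [ 432.09955439 -312.34783286    9.        ]
[[730.  15.  30.]
 [737. -68.  30.]
 [578. -81.  30.]
 [571.   2.  30.]] [653.77914654 -32.71526741  30.        ] (np.float64(297.8562463267229), np.float64(173.20063033953792))
c1 [434.29586133  81.25516974   9.        ]
c2 [ 460.56380615 -103.39910665    9.        ]
[ 607.36636424 -153.47797898   30.        ] [ 626.66559343 -276.51357653   30.        ]
0.5 [ 205.12256617 -537.14881445  230.94649226]
[ 284.62709579 -131.77148511  150.94024133]
[ 599.10944464 -311.15812757  200.93261609]
```

```bash
python3 - <<'E'
import numpy as np
from workcell import env
from h import *
from scipy.optimize import least_squares
p=env.camera_params("top");s=env.camera_params("scene")
r=least_squares(lambda X:np.r_[np.array(w2px(p,X))-[235,66],np.array(w2px(s,X))-[348,114]],[800,0,100])
print("bottle top",r.x,r.cost)
st=env.state();Rt=R.from_euler("xyz",st["ee_rot"],degrees=True).as_matrix()
Rt=R.from_euler("xyz",[180,0,st["ee_rot"][2]],degrees=True).as_matrix()
print(st["ee_rot"],Rt.T@(np.array([431.5,-313,60])-st["ee_pos"]),Rt.T@np.array([654-431.5,-33+313,0]))
E
```

```text
bottle top [802.87319041  -8.41860034 139.03383543] 10.27516256094974
[1.79998782e+02 6.94279549e-04 2.09035740e+01] [ 291.45323523 -128.62521229  170.94649226] [ 3.07758500e+02 -1.82183851e+02 -2.23110870e-14]
```

Emit:
jog_arm(deltas=[[[0.015, -0.006, 0, 0, 0], [0.035, -0.015, 0, 0, 0], [0.06, -0.026, 0, 0, 0], [0.085, -0.037, 0, 0, 0], [0.11, -0.049, 0, 0, 0], [0.135, -0.06, 0, 0, 0], [0.16, -0.071, 0, 0, 0], [0.185, -0.082, 0, 0, 0], [0.21, -0.093, 0, 0, 0], [0.235, -0.104, 0, 0, 0], [0.26, -0.115, 0, 0, 0], [0.28, -0.124, 0, 0, 0], [0.2915, -0.1286, 0, 0, 0], [0.2915, -0.1286, 0, 0, 0], [0.2915, -0.1286, 0, 0, 0], [0.2915, -0.1286, 0, 0, 0]]])

```text
time_s: 1.83
ee_pos: [430.9, -313.8, 230.9]
ee_rot: [180.0, 0.0, 20.9]
force: [-0.3, -0.5, -0.9]
gripper_width: 0.7
```

```bash
python3 - <<'E'
from workcell import env
import cv2
from h import *
st=env.state();p=env.camera_params("wrist")
im=env.grab_frame("wrist")
print(st["time_s"],st["ee_pos"],st["ee_rot"],st["gripper_width"],w2px(p,[431.5,-313,9]))
cv2.imwrite("pics/wrist1.png",cv2.cvtColor(im,cv2.COLOR_RGB2BGR))
print(env.look_for("wrist","open_scissors_pivot"))
E
```

```text
1.8333 [ 430.87603662 -313.79417298  230.92292334] [1.79982147e+02 4.41317917e-02 2.08677720e+01] 0.7109991318035691 (np.float64(279.2518502419386), np.float64(181.35929165245182))
[{'xyz': [429.2, -292.3, 10.9], 'conf': 0.96}]
```

View pics/wrist1.png

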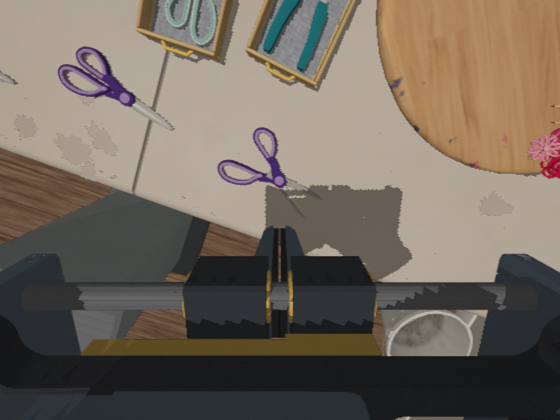

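The wrist picture has the pivot at about (280,181), and my estimate projects to (279,181), so they agree. Next I descend and hold.

Emit:
jog_arm(deltas=[[[0, 0, 0.015, 0, 0], [0, 0, 0.035, 0, 0], [0, 0, 0.055, 0, 0], [0, 0, 0.075, 0, 0], [0, 0, 0.095, 0, 0], [0, 0, 0.115, 0, 0], [0, 0, 0.135, 0, 0], [0, 0, 0.15, 0, 0], [0, 0, 0.162, 0, 0], [0, 0, 0.168, 0, 0], [0, 0, 0.17, 0, 0], [0, 0, 0.17, 0, 0], [0, 0, 0.17, 0, 0]]])

```text
time_s: 3.02
ee_pos: [431.8, -313.7, 61.6]
ee_rot: [179.9, -0.0, 20.9]
force: [-0.3, -0.7, 0.0]
gripper_width: 0.7
```

Emit:
jog_arm(deltas=[[[0, 0, 0, 0, 0], [0, 0, 0, 0, 0], [0, 0, 0, 0, 0], [0, 0, 0, 0, 0], [0, 0, 0, 0, 0], [0, 0, 0, 0, 0], [0, 0, 0, 0, 0], [0, 0, 0, 0, 0], [0, 0, 0, 0, 0], [0, 0, 0, 0, 0], [0, 0, 0, 0, 0], [0, 0, 0, 0, 0], [0, 0, 0, 0, 0], [0, 0, 0, 0, 0], [0, 0, 0, 0, 0], [0, 0, 0, 0, 0], [0, 0, 0, 0, 0], [0, 0, 0, 0, 0], [0, 0, 0, 0, 0], [0, 0, 0, 0, 0]]])

```text
time_s: 4.68
ee_pos: [431.6, -313.1, 61.0]
ee_rot: [180.0, -0.0, 20.9]
force: [-0.0, -0.0, 0.1]
gripper_width: 0.5
```

```bash
python3 - <<'E'
from workcell import env
import cv2
for c in ["scene","wrist"]:
    cv2.imwrite(f"pics/{c}2.png",cv2.cvtColor(env.grab_frame(c),cv2.COLOR_RGB2BGR))
E
```

```text
(no output)
```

View pics/wrist2.png

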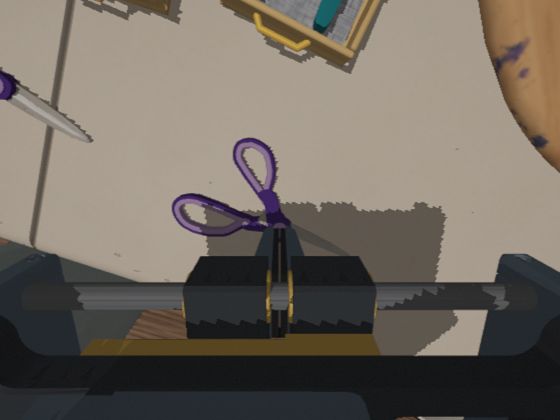

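View pics/scene2.png

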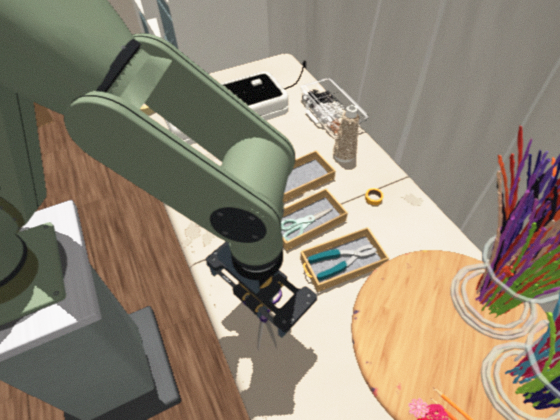

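The fingertips stand over the pivot (wrist about (280,225)) and the scissors are undisturbed. I'll hold a little longer, then rise.

Emit:
jog_arm(deltas=[[[0, 0, 0, 0, 0], [0, 0, 0, 0, 0], [0, 0, 0, 0, 0], [0, 0, 0, 0, 0], [0, 0, 0, 0, 0], [0, 0, 0, 0, 0], [0, 0, -0.01, 0, 0], [0, 0, -0.03, 0, 0], [0, 0, -0.05, 0, 0], [0, 0, -0.07, 0, 0], [0, 0, -0.09, 0, 0], [0, 0, -0.11, 0, 0], [0, 0, -0.13, 0, 0], [0, 0, -0.15, 0, 0], [0, 0, -0.165, 0, 0], [0, 0, -0.17, 0, 0], [0, 0, -0.17, 0, 0], [0, 0, -0.17, 0, 0]]])

```text
time_s: 6.28
ee_pos: [431.2, -312.8, 230.7]
ee_rot: [-180.0, 0.0, 20.9]
force: [0.3, 0.8, -0.6]
gripper_width: 0.4
```

Emit:
jog_arm(deltas=[[[0.015, -0.009, 0, 0, 0], [0.035, -0.021, 0, 0, 0], [0.058, -0.034, 0, 0, 0], [0.081, -0.048, 0, 0, 0], [0.104, -0.062, 0, 0, 0], [0.127, -0.075, 0, 0, 0], [0.15, -0.089, 0, 0, 0], [0.173, -0.102, 0, 0, 0], [0.196, -0.116, 0, 0, 0], [0.219, -0.13, 0, 0, 0], [0.242, -0.143, 0, 0, 0], [0.265, -0.157, 0, 0, 0], [0.285, -0.169, 0, 0, 0], [0.3, -0.178, 0, 0, 0], [0.3078, -0.1822, 0, 0, 0], [0.3078, -0.1822, 0, 0, 0], [0.3078, -0.1822, 0, 0, 0], [0.3078, -0.1822, 0, 0, 0]]])

```text
time_s: 7.78
ee_pos: [653.3, -34.0, 230.4]
ee_rot: [-180.0, 0.1, 20.9]
force: [-1.3, 0.1, 0.6]
gripper_width: 0.7
```

```bash
python3 - <<'E'
from workcell import env
import cv2
from h import *
st=env.state();p=env.camera_params("wrist")
im=env.grab_frame("wrist")
im=cv2.cvtColor(im,cv2.COLOR_RGB2BGR)
print(st["time_s"],st["ee_pos"],st["qpos"],w2px(p,[654,-33,30]))
for c in [(730,15),(737,-68),(578,-81),(571,2)]:
    u,v=w2px(p,[*c,30]);cv2.circle(im,(int(u),int(v)),3,(0,0,255),-1)
cv2.imwrite("pics/wrist3.png",im)
print(env.look_for("wrist","empty_tray"))
E
```

```text
7.7833 [653.28236897 -33.96443878 230.42116252] [-3.96546470e+00  2.56199747e+01  7.83081137e+01 -3.80107581e-02
  7.61620125e+01  6.51895748e+01] (np.float64(279.2232173647241), np.float64(184.84624752575857))
[{'xyz': [667.7, -27.5, 7.5], 'conf': 0.94}, {'xyz': [638.0, -271.0, 16.3], 'conf': 0.42}]
```

View pics/wrist3.png

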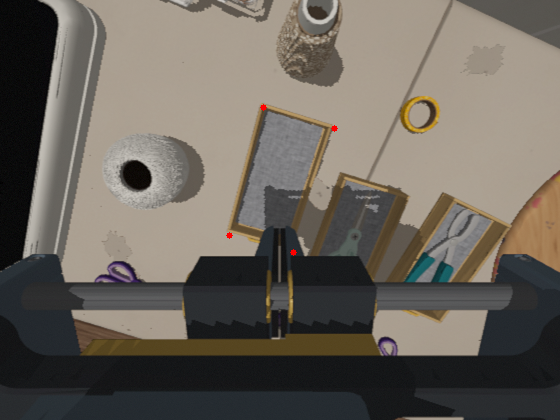

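The projected tray corners (red dots) land on the empty tray's rim, so the estimate holds. Descending.

Emit:
jog_arm(deltas=[[[0, 0, 0.01, 0, 0], [0, 0, 0.03, 0, 0], [0, 0, 0.05, 0, 0], [0, 0, 0.07, 0, 0], [0, 0, 0.09, 0, 0], [0, 0, 0.11, 0, 0], [0, 0, 0.125, 0, 0], [0, 0, 0.135, 0, 0], [0, 0, 0.14, 0, 0], [0, 0, 0.14, 0, 0], [0, 0, 0.14, 0, 0]]])

```text
time_s: 8.8
ee_pos: [654.5, -33.3, 91.4]
ee_rot: [180.0, -0.0, 20.9]
force: [-0.1, -0.2, 0.1]
gripper_width: 0.4
```

Emit:
jog_arm(deltas=[[[0, 0, 0, 0, 0], [0, 0, 0, 0, 0], [0, 0, 0, 0, 0], [0, 0, 0, 0, 0], [0, 0, 0, 0, 0], [0, 0, 0, 0, 0], [0, 0, 0, 0, 0], [0, 0, 0, 0, 0], [0, 0, 0, 0, 0], [0, 0, 0, 0, 0], [0, 0, 0, 0, 0], [0, 0, 0, 0, 0], [0, 0, 0, 0, 0], [0, 0, 0, 0, 0], [0, 0, 0, 0, 0], [0, 0, 0, 0, 0], [0, 0, 0, 0, 0], [0, 0, 0, 0, 0], [0, 0, 0, 0, 0], [0, 0, 0, 0, 0]]])

```text
time_s: 10.47
ee_pos: [654.1, -33.0, 91.0]
ee_rot: [180.0, 0.0, 20.9]
force: [-0.5, 0.2, -0.2]
gripper_width: 0.3
```

```bash
python3 - <<'E'
from workcell import env
import cv2
for c in ["scene","wrist"]:
    cv2.imwrite(f"pics/{c}4.png",cv2.cvtColor(env.grab_frame(c),cv2.COLOR_RGB2BGR))
E
```

```text
(no output)
```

View pics/scene4.png

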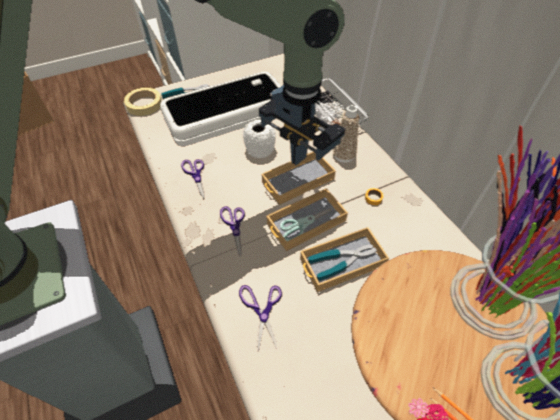

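View pics/wrist4.png

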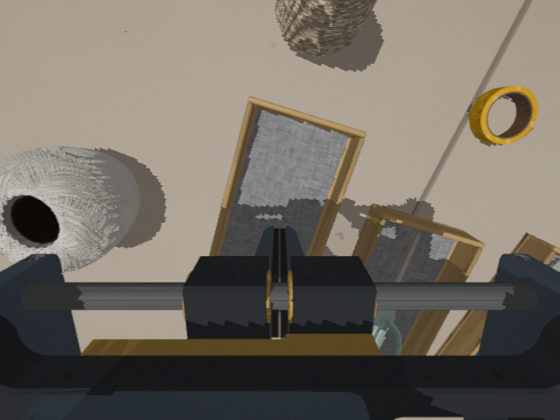

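The fingertips are over the middle of the empty tray, and in the scene view everything is in place, with the scissors still open at (263,315). I'll hold half a second more, then draw up.

Emit:
jog_arm(deltas=[[[0, 0, 0, 0, 0], [0, 0, 0, 0, 0], [0, 0, 0, 0, 0], [0, 0, 0, 0, 0], [0, 0, 0, 0, 0], [0, 0, -0.01, 0, 0], [0, 0, -0.03, 0, 0], [0, 0, -0.05, 0, 0], [0, 0, -0.07, 0, 0], [0, 0, -0.09, 0, 0], [0, 0, -0.11, 0, 0], [0, 0, -0.13, 0, 0], [0, 0, -0.15, 0, 0], [0, 0, -0.17, 0, 0], [0, 0, -0.19, 0, 0], [0, 0, -0.205, 0, 0], [0, 0, -0.21, 0, 0], [0, 0, -0.21, 0, 0], [0, 0, -0.21, 0, 0], [0, 0, -0.21, 0, 0]]])

```text
time_s: 12.23
ee_pos: [653.5, -33.0, 299.6]
ee_rot: [-179.9, 0.1, 20.9]
force: [0.6, -0.0, -0.1]
gripper_width: 0.5
```

```bash
python3 - <<'E'
from workcell import env
import cv2,numpy as np
im=cv2.cvtColor(env.grab_frame("scene"),cv2.COLOR_RGB2BGR)
cv2.imwrite("pics/scene5.png",im)
a=cv2.imread("pics/scene0.png")
d=lambda x,y,w,h:np.abs(im[y:y+h,x:x+w].astype(int)-a[y:y+h,x:x+w]).mean()
print("open",d(235,280,50,72),"c2",d(215,202,32,58),"c1",d(178,155,32,48),"punch",d(305,235,80,50))
print(env.state()["ee_pos"])
E
```

```text
open 13.767777777777777 c2 33.63164511494253 c1 7.148003472222222 punch 13.15125
[653.54507575 -33.0023869  299.44436666]
```

View pics/scene5.png

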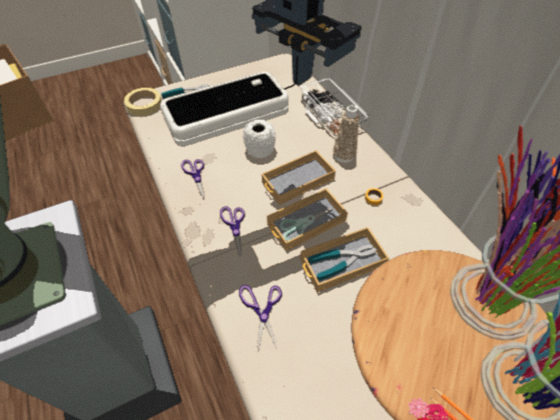

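Everything shows at its original pixels (open pair (263,315), ball (259,138)). I put the pixel differences down to the arm's shadow. Handing in.

```bash
python3 -c "
from workcell import env
print(env.job_done())"
```

```text
the job is handed in; nothing more can be done
None
```

I pointed at both targets with the fingers closed and handed the job in at about 12 s of the 48 s allowed; it reports no verdict.

- **Open scissors' pivot:** I held over (431.5, -313) mm for just over 2 s, with the fingertips about 35 mm above it.
- **Middle of the empty tray:** I held over (654, -33) mm for about 2 s, with the fingertips about 44 mm above the rim.
- **Finish:** I travelled between them with the fingertips about 21 cm above the table and ended with them about 28 cm above it.

**Checks that agreed:**
- My position estimates matched the wrist pictures: the pivot within about 1 px, and the tray corners on its rim.
- The force readings stayed at noise level.
- In the last scene picture everything I could see was where it started, and the scissors were still open. I judged this by eye.

**Checks that disagreed:**
- The network put the pivot about 20–25 mm from my estimate and the tray 12–16 mm away. It reports the middle of the visible part, so I trusted the pixels.
- The before-and-after image comparison was not clean. The differences were 7 to 34 grey levels, and I put them down to the arm's shadow without testing that.

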